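Turn up the bedside cup and cover it on the tray

TASK

Get the cup on the dresser ready for the evening: turn the upside-down blue cup mouth-up and stand it, without letting it drop, wholly on the flat floor of the round bamboo tray. Then lay the red lid on the cup, knob up and flat, so that it covers the whole mouth. Leave the stacked bowls and the jar where they are, and let go of everything.

Things in the scene. Friction and masses are not known exactly. Their poses are not given: they have to be found in the camera images.
- cup: Blue porcelain cup, straight eight-sided wall, white closed foot: 60 mm across flats (65 corners), 90 tall, wall 5, 0.2 kg. Starts mouth-down; can lie still on any of its 25 mm wide flats. Origin: centre of the mouth's rim plane; z runs from mouth to foot (z = 90 mm: outside of foot; z up = mouth-down); x, y and the directions halfway between are normal to flats.
- tray: Round bamboo tray, 224 mm across, 15 mm high, lying loose on the dresser: flat floor 6 mm above its underside and about 200 mm across, with a thin raised rim. Origin: centre of its underside, z up.
- lid: Red silicone lid (firm): flat disc 92 mm across and 6 mm thick with a round knob 26 mm across and 26 mm tall in the middle (32 mm in all), 60 g. It starts knob up on the dresser. Origin: centre of its underside, z towards the knob.
- bowls: Bystander: stack of two nested white porcelain bowls, 132 mm across, 67 mm tall; origin centre of its underside; stands beyond the work; not to be moved
- jar: Bystander: closed glass jar with cork top, 80 mm across, 110 mm tall; origin centre of its underside; stands beyond the work; not to be moved
Things that resemble listed ones, but are neither listed nor needed, are in the scene too. There is more than one size of the lid; the job needs the smallest.

How it is judged:
On the way:
1. the cup stands mouth-up and still on the tray's floor (angle between cup's own z axis and vertical above 3.06 rad and horizontal distance between cup and tray below 0.068 m and z of cup in the frame of tray between 0.092 and 0.101 m and angle between tray's own z axis and vertical below 0.05 rad and linear speed of cup below 0.03 m/s), for 0.2 s.
At the end, for the whole second after the job is handed in: The cup stands mouth-up (within 0.08 rad) on the floor of the flat-lying tray, its axis within 68 mm of the tray's centre; the lid lies knob up and flat (within 0.08 rad) on its rim, its underside within 4 mm of the rim plane and its centre within 12 mm of the cup's axis; both are at rest (all of step 1 and horizontal distance between lid and cup below 0.012 m and z of lid in the frame of cup between -0.005 and 0.004 m and angle between lid's own z axis and vertical below 0.08 rad and linear speed of lid below 0.03 m/s); the robot touches nothing.
It fails at once if the cup is dropped or falls (faster than 0.75 m/s while not held by the fingers) (linear speed of cup above 0.75 m/s and contact force between cup and the fingers below 0.2 N).
It fails at once if the bowls are moved by more than 30 mm (distance of bowls from where it was at the start of the episode above 0.03 m).
It fails at once if the jar is moved by more than 30 mm (distance of jar from where it was at the start of the episode above 0.03 m).
It also fails if it takes over 72 s, if anything falls off the work surface, if the arm or the gripper's body presses on something with over 40 N, if the wrist force passes 120 N, or if a joint passes its speed limit or range.

ROBOT

A 7-joint arm with a two-finger parallel gripper is mounted at the origin on the work surface. World frame = base frame: x ahead of the robot, y to its left, z up, the work surface at z = 0. Lengths are in m, angles in rad, forces in N, time in s.
With the tool pointing down it reaches from about 0.35 to 0.9 m from the base axis. Payload 8.1 kg.
Tool frame: the origin (TCP) lies midway between the tips of the shut fingers; the grasp point (between the pads) lies 19 mm behind it; z points along the fingers, y is the line along which they close (so a half turn about z gives the same grasp; the last joint's range is limited). The gripper opens to 92 mm and grips with 3 to 60 N. Pads are 19 mm wide; open, the fingers measure 130 mm over their backs; the gripper's body (75 mm by 190 mm) begins 47 mm behind the grasp point.
Start: joints at [-1.297, 0.434, 0.025, 1.573, -0.012, 1.134, -0.075], TCP at [0.23, 0.581, 0.227] pointing down, gripper open.
Joint ranges: [-2.62, 2.62], [-0.44, 2.09], [-1.27, 1.32], [0.08, 2.57], [-1.32, 4.46], [0.12, 2], [-2.74, 2.74]. Speed limits (rad/s): [2.22, 2.22, 3.01, 3.01, 3.14, 3.14, 3.14].

INTERFACE

Orientations are given as a unit quaternion [x, y, z, w].
In Python, from plant import bot, eyes gives the robot as it stands.
- The arm moves only by the tool jog_arm, never from a script. Its argument "commands" is text: rows parted by semicolons, each of 6 numbers parted by spaces: the shift along the tool's x, y, z each as a share of 0.5 m, from -1 to 1, then the turn, a rotation vector about the tool's x, y, z each as a share of 180 degrees, from -1 to 1. In form: tx ty tz rx ry rz; .... A call has 1 to 10 rows; each row is the pose to reach, as a shift and turn from the pose commanded when the call began, along the tool's axes at that moment, turning the shorter way round; what a row does not reach only later rows make up. A row lasts 1/8 s, in which the tool goes at most 62.5 mm and 10.7 degrees, less where a joint would pass 70% of its speed; a pose out of reach is approached as far as the arm can. A call with a number of a shift or a turn outside -1 to 1 is refused whole. A call with a gripper value outside its range is refused whole. "gripper" is the closure, from 0 (fully open) to 1 (shut), set as the call begins (left out, the last holds). The fingers move at their own pace and stop on an object; "grip_force" is the grip in N (left out, the last holds). Time passes only in rows, so rows that repeat a pose let the fingers close. It gives the time, the measured TCP pose, the force, the opening and the grip force at its end, in the units of the state.
- bot.get_state(): the state, without advancing time (a new reading comes with each control period).
- eyes.read_camera(name): name is "scene" or "top" or "wrist"; returns (picture, depth): 420x560x3 uint8, red, green, blue; 420x560 float32, m along the optical axis (not along the pixel's ray), 0 where there is no reading.
- eyes.camera_params(name): a dict with "fovy" (degrees; the focal length in pixels is half the picture's height over the tangent of half this angle, whatever the lens; pixels are square), "cx", "cy" (the principal point, pixels), "extrinsics" (4x4, takes a point from world to camera coordinates); the wrist camera has in their place "T_tool_cam" (4x4, takes a point from camera to tool coordinates, whose origin is the TCP and whose axes are the flange's). Camera axes: x right, y up, looking along -z (the intrinsics and any distortion apply to the point x, -y, -z); pixel columns grow to the right and rows downward; lengths in m; the calibration is good to about 2 mm. A picture is of the moment at which its call begins: read the wrist's pose just before it. camera_params takes no time and is no camera call.
- bot.hand_in(): hands the job in; it is judged then, once.
The state is a dict: "time": time; "q": joint angles; "joint_vel": joint speeds; "effort": joint torques, N m; "tool_pos": TCP position; "eef_rot": TCP orientation; "contact_force": force on the tool from outside, world axes, zero at the start; "moment": the same for the moment, N m; "gripper_width": finger opening in m; "gripper_force": force on a finger pad.
Only numpy, scipy, OpenCV 4.12 (cv2) and the standard library are available. Lean on these libraries where they do the work, as an engineer would, in place of code of your own. Each camera call takes 0.05 s, during which the arm holds its last target. There are 200 camera calls.

## Working session

There is one attempt and no reset: what is moved stays moved. The work goes in short steps, Python scripts to look and compute and a tool call to move; the robot and the scene stay as the last step left them, time stands still between calls to the robot, and variables do not carry over. Pictures are saved under pics/ and viewed, at most 10 in all, crops included, and the job is handed in when it is done.

Besides the shell and the picture viewer there is one more tool, called after ">>>" by a JSON object that holds its "api" and its "payload", one argument or row to a line. jog_arm: Moves the arm, as the interface text tells. Shift numbers are shares of 0.5 m and turn numbers shares of 180 degrees, none past 1 either way. Its arguments: {"type":"object","properties":{"commands":{"type":"string"},"gripper":{"type":"number"},"grip_force":{"type":"number"}},"required":["commands"]}

```bash
ls; mkdir -p pics; cat > h.py <<'E'
import numpy as np, cv2
from plant import bot, eyes
from scipy.spatial.transform import Rotation as R
def K(p,h=420):
    f=h/2/np.tan(np.radians(p["fovy"])/2); return f,p["cx"],p["cy"]
def world(name,depth=None,z=None,uv=None,st=None):
    """world points: from depth (HxWx3) or ray-plane for uv at height z"""
    p=eyes.camera_params(name); f,cx,cy=K(p)
    if "T_tool_cam" in p:
        T=np.eye(4);T[:3,:3]=R.from_quat(st["eef_rot"]).as_matrix();T[:3,3]=st["tool_pos"]
        C=T@np.array(p["T_tool_cam"])
    else: C=np.linalg.inv(np.array(p["extrinsics"]))
    if uv is None:
        v,u=np.mgrid[0:depth.shape[0],0:depth.shape[1]]
    else: u,v=np.array(uv,float).T
    d=np.stack([(u-cx)/f,-(v-cy)/f,-np.ones(u.shape)],-1)
    dw=d@C[:3,:3].T
    if depth is not None: return C[:3,3]+dw*depth[...,None]
    return C[:3,3]+dw*((z-C[2,3])/dw[...,2])[...,None]
E
python3 - <<'E'
from h import *
s=bot.get_state(); print(s)
for n in ["scene","top","wrist"]:
    im,d=eyes.read_camera(n); cv2.imwrite(f"pics/{n}0.png",im[...,::-1]); np.savez(f"pics/{n}0.npz",im=im,d=d)
    print(n,{k:np.round(v,3).tolist() if not isinstance(v,str) else v for k,v in eyes.camera_params(n).items()})
E
```

```text
pics
{'time': 0.0, 'q': array([-1.29658719,  0.43524032,  0.02499571,  1.57410091, -0.01162519,
        1.13400118, -0.07510994]), 'joint_vel': array([-0.00037421,  0.00017317, -0.00110562, -0.00050264, -0.00139087,
       -0.00119946,  0.0002836 ]), 'effort': array([-4.82856231e-04, -6.67857456e+01,  9.84076224e-01, -3.14454138e+01,
       -6.07315404e-02,  4.27887181e-02,  1.60330474e-04]), 'tool_pos': array([0.22984022, 0.58064859, 0.22593299]), 'eef_rot': array([ 1.87346432e-01,  9.82293577e-01, -7.97685072e-04, -8.46580327e-05]), 'contact_force': array([-0.50026546, -0.24175699, -0.32385841]), 'moment': array([-0.04615686, -0.02454321, -0.00828576]), 'gripper_force': 0.0, 'gripper_width': 0.09184916779756404}
scene {'fovy': 56.534, 'cx': 283.513, 'cy': 206.954, 'extrinsics': [[-0.802, 0.597, 0.001, 0.364], [-0.492, -0.662, 0.565, 0.314], [0.338, 0.453, 0.825, -1.119], [0.0, 0.0, 0.0, 1.0]]}
top {'fovy': 50.979, 'cx': 281.721, 'cy': 212.338, 'extrinsics': [[0.011, -1.0, 0.007, 0.102], [0.997, 0.012, 0.081, -0.538], [-0.081, 0.006, 0.997, -0.928], [0.0, 0.0, 0.0, 1.0]]}
wrist {'fovy': 69.985, 'cx': 277.756, 'cy': 211.554, 'T_tool_cam': [[-0.0, 0.95, 0.311, 0.085], [1.0, -0.0, 0.0, -0.0], [0.0, 0.311, -0.95, -0.159], [0.0, 0.0, 0.0, 1.0]]}
```

View pics/top0.png

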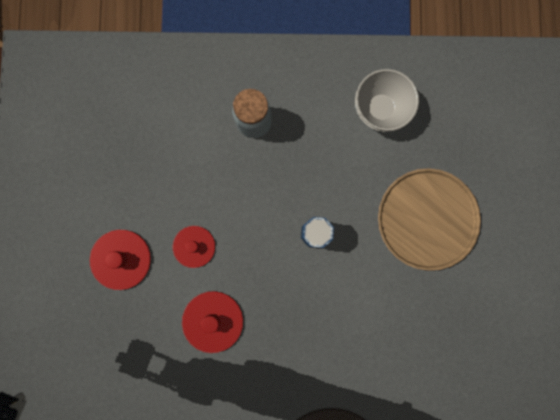

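View pics/scene0.png

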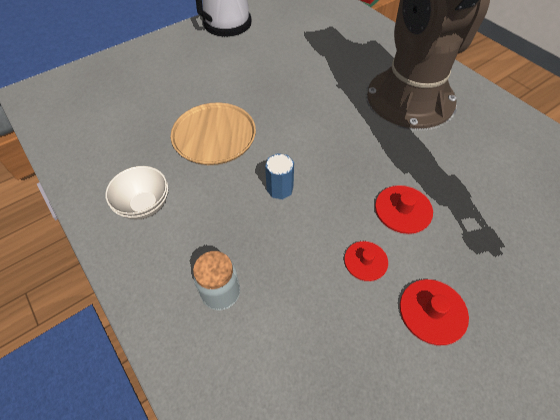

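Top view: the cup's white foot is at (318,232), the tray at (430,219), and the small lid candidate at (194,246). The larger lids are at (121,260) and (213,322), the jar at (252,108) and the bowls at (387,100). The scene view shows the same things, plus a kettle that isn't needed.

```bash
python3 - <<'E'
from h import *
D={n:np.load(f"pics/{n}0.npz") for n in["scene","top"]}
for n in D:
    im,d=D[n]["im"],D[n]["d"]; W=world(n,d); ok=d>0
    P=W[ok]; tb=P[abs(P[:,2])<.012]; A=np.c_[tb[:,:2],np.ones(len(tb))]
    print(n,"valid",ok.mean().round(3),"table plane",np.linalg.lstsq(A,tb[:,2],rcond=None)[0].round(4))
    hsv=cv2.cvtColor(im,cv2.COLOR_RGB2HSV); h,s,v=hsv[...,0],hsv[...,1],hsv[...,2]
    masks={"red":((h<6)|(h>174))&(s>170)&(v>60),"blue":(h>95)&(h<125)&(s>100)&(v>30),"wood":(h>8)&(h<25)&(s>90)&(v>70),"white":(s<60)&(v>120)}
    for k,m in masks.items():
        nb,L,st,c=cv2.connectedComponentsWithStats(m.astype(np.uint8))
        for i in range(1,nb):
            if st[i,4]<80: continue
            mm=(L==i)&ok; w=W[mm]; w=w[(w[:,2]>-.02)&(w[:,2]<.2)]
            if len(w)<50 : continue
            lo,hi=np.percentile(w,[2,98],0)
            print(" ",k,c[i].round(1),st[i,4],"mid",((lo+hi)/2).round(3),"ext",(hi-lo).round(3),"z",lo[2].round(3),hi[2].round(3))
# ray plane for circles in top
im=D["top"]["im"]; d=D["top"]["d"]; W=world("top",d)
w=W[(W[...,2]>.08)&(W[...,2]<.1)&(abs(W[...,1]-0.06)<.12)&(W[...,0]>.3)&(W[...,0]<.75)]
print("cup foot pts",len(w),w.mean(0).round(4),np.ptp(w,0).round(4))
big=cv2.resize(im[190:290,150:350],None,fx=4,fy=4,interpolation=cv2.INTER_CUBIC); cv2.imwrite("pics/crop0.png",big[...,::-1])
E
```

```text
scene valid 0.996 table plane [-0.0007  0.      0.0001]
  red [403.6 209.1] 2126 mid [0.304 0.258 0.025] ext [0.117 0.116 0.041] z 0.004 0.046
  red [365.8 260.7] 1339 mid [0.464 0.302 0.017] ext [0.082 0.081 0.03 ] z 0.002 0.032
  red [433.8 311.8] 3462 mid [0.435 0.461 0.025] ext [0.117 0.115 0.04 ] z 0.005 0.045
  blue [279.5 183.6] 622 mid [0.5   0.048 0.045] ext [0.05  0.041 0.084] z 0.003 0.087
  wood [212.7 133.1] 4102 mid [ 0.528 -0.209  0.009] ext [0.199 0.203 0.012] z 0.003 0.015
  wood [212.5 269.4] 1174 mid [0.745 0.178 0.105] ext [0.062 0.063 0.014] z 0.098 0.111
  white [296.6 226.7] 157612 mid [ 0.383 -0.016  0.021] ext [1.101 1.306 0.049] z -0.003 0.046
  white [470.4 224.1] 154 mid [ 0.211  0.375 -0.001] ext [0.032 0.033 0.006] z -0.004 0.002
top valid 0.996 table plane [ 0.     -0.0016  0.0003]
  red [193.8 246.4] 1290 mid [0.463 0.299 0.017] ext [0.078 0.079 0.031] z 0.002 0.032
  red [120.5 259.5] 2618 mid [0.432 0.456 0.025] ext [0.114 0.113 0.041] z 0.004 0.045
  red [212.3 321.7] 2792 mid [0.302 0.254 0.025] ext [0.113 0.114 0.041] z 0.004 0.046
  wood [250.1 105.6] 909 mid [0.743 0.174 0.11 ] ext [0.062 0.06  0.006] z 0.106 0.113
  wood [429.2 219.2] 8067 mid [ 0.528 -0.214  0.009] ext [0.198 0.198 0.014] z 0.003 0.016
  white [391.5 102.3] 2205 mid [ 0.776 -0.108  0.037] ext [0.121 0.123 0.064] z 0.005 0.069
  white [317.9 231.8] 664 mid [0.494 0.036 0.09 ] ext [0.054 0.052 0.006] z 0.087 0.093
cup foot pts 881 [0.5255 0.0542 0.0893] [0.2849 0.1721 0.0199]
```

View pics/crop0.png

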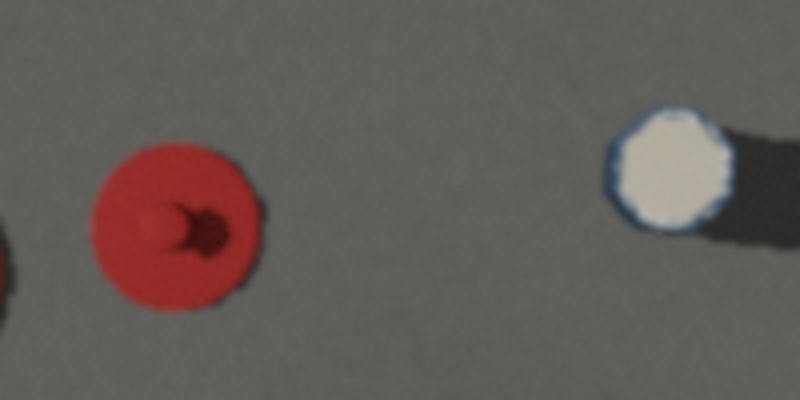

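The small lid, at top pixel (194,246) and crop (176,228), measures 32 mm tall and about 92 mm across, centred at (0.463, 0.300). That makes it the right one: the other two are 46 mm tall. The cup is octagonal, at about (0.497, 0.04). The next move is to a look pose above the cup.

```bash
cat >> h.py <<'E'
def ori(az,tilt):
    """tool y at azimuth az+90deg (deg), tool z = down tilted by 'tilt' outward along az; tilt 0: x inward"""
    return R.from_euler("z",az,degrees=True)*R.from_euler("y",180-tilt,degrees=True)
def row(p,r,grasp=False):
    """row to reach pose p (grasp: p is the grasp point), rotation r"""
    s=bot.get_state(); r0=R.from_quat(s["eef_rot"]); p=np.array(p,float)
    if grasp: p=p+r.apply([0,0,.019])
    t=r0.inv().apply(p-s["tool_pos"])/.5; w=(r0.inv()*r).as_rotvec()/np.pi
    return np.r_[t,w].round(3), p.round(4)
E
python3 - <<'E'
from h import *
print(ori(0,0).as_quat(), ori(0,45).apply([0,0,1]))
print(row([.497,.04,.2],ori(0,0)))
E
```

```text
[0.000000e+00 1.000000e+00 0.000000e+00 6.123234e-17] [ 0.70710678  0.         -0.70710678]
(array([-0.895, -0.809,  0.053, -0.   , -0.   , -0.12 ]), array([0.497, 0.04 , 0.2  ]))
```

>>> {"api": "jog_arm", "payload": {
  "commands": "-0.895 -0.809 0.053 0 0 -0.12;-0.895 -0.809 0.053 0 0 -0.12;-0.895 -0.809 0.053 0 0 -0.12;-0.895 -0.809 0.053 0 0 -0.12;-0.895 -0.809 0.053 0 0 -0.12;-0.895 -0.809 0.053 0 0 -0.12;-0.895 -0.809 0.053 0 0 -0.12;-0.895 -0.809 0.053 0 0 -0.12;-0.895 -0.809 0.053 0 0 -0.12;-0.895 -0.809 0.053 0 0 -0.12",
  "gripper": 0
}}

```text
time: 1.4
tool_pos: [0.4979, 0.0372, 0.2002]
eef_rot: [0.001, 1.0, -0.0, 0.0]
contact_force: [-0.4, 1.4, 0.0]
gripper_width: 0.0916
gripper_force: 0.0
```

```bash
python3 - <<'E'
from h import *
s=bot.get_state(); print(s["time"],s["tool_pos"],s["eef_rot"].round(3),s["q"].round(2))
print(row([.497,.04,.2],ori(0,0)))
E
```

```text
1.4 [0.4979334  0.03720376 0.2001529 ] [ 0.001  1.    -0.     0.   ] [-0.36  0.26  0.23  1.92 -0.07  0.97  1.46]
(array([ 0.002,  0.006,  0.   , -0.   ,  0.   , -0.001]), array([0.497, 0.04 , 0.2  ]))
```

```bash
python3 - <<'E'
from h import *
s=bot.get_state(); im,d=eyes.read_camera("wrist"); cv2.imwrite("pics/w1.png",im[...,::-1])
W=world("wrist",d,st=s)
tb=W[abs(W[...,2])<.012]; print("table",tb.mean(0).round(4), len(tb))
print(eyes.camera_params("wrist"))
near=np.hypot(W[...,0]-.497,W[...,1]-.04)<.06
m=(near&(abs(W[...,2]-.09)<.006)).astype(np.uint8)
cs,_=cv2.findContours(m,cv2.RETR_EXTERNAL,cv2.CHAIN_APPROX_NONE); c=max(cs,key=cv2.contourArea)
w=world("wrist",z=.09,uv=c[:,0],st=s)[:,:2]
print("foot z",np.median(W[m>0][:,2]),"c",((w.min(0)+w.max(0))/2).round(4),np.ptp(w,0).round(4))
h=cv2.convexHull((w*1e4).astype(np.int32))[:,0]/1e4
(cx,cy),rad=cv2.minEnclosingCircle((w).astype(np.float32)); print("circle",cx,cy,rad)
# support width vs direction
for a in range(0,180,5):
    u=[np.cos(np.radians(a)),np.sin(np.radians(a))]; q=w@u; print(a,round(np.ptp(q)*1e3,1),round((q.max()+q.min())/2*1e3,1),end=" | ")
E
```

```text
table [0.4564 0.0387 0.0021] 152604
{'fovy': 69.9845113470485, 'cx': 277.756323633899, 'cy': 211.55375008271244, 'T_tool_cam': array([[-5.28732714e-05,  9.50450552e-01,  3.10875771e-01,
         8.46657010e-02],
       [ 9.99999915e-01, -7.65841858e-05,  4.04221751e-04,
        -3.68048824e-04],
       [ 4.08000954e-04,  3.10875766e-01, -9.50450468e-01,
        -1.58754451e-01],
       [ 0.00000000e+00,  0.00000000e+00,  0.00000000e+00,
         1.00000000e+00]])}
foot z 0.0907726507231178 c [0.4929 0.038 ] [0.0623 0.0609]
circle 0.49328184127807617 0.03733328357338905 0.03297162428498268
0 62.3 492.9 | 5 63.9 494.4 | 10 64.9 492.1 | 15 65.5 486.0 | 20 65.6 476.3 | 25 65.1 462.9 | 30 64.2 446.0 | 35 62.8 425.7 | 40 61.0 402.2 | 45 61.8 375.8 | 50 63.2 346.3 | 55 64.1 314.1 | 60 64.5 279.6 | 65 64.5 242.9 | 70 63.9 204.4 | 75 62.9 164.3 | 80 61.4 123.0 | 85 60.2 80.7 | 90 60.9 38.0 | 95 62.5 -5.3 | 100 63.6 -48.4 | 105 64.3 -91.2 | 110 64.5 -133.3 | 115 64.1 -174.4 | 120 63.4 -214.1 | 125 62.3 -252.1 | 130 60.8 -288.2 | 135 61.9 -322.4 | 140 63.5 -353.9 | 145 64.8 -382.7 | 150 65.5 -408.6 | 155 65.7 -431.3 | 160 65.4 -450.8 | 165 64.6 -466.9 | 170 63.3 -479.3 | 175 61.6 -488.2 |
```

View pics/w1.png

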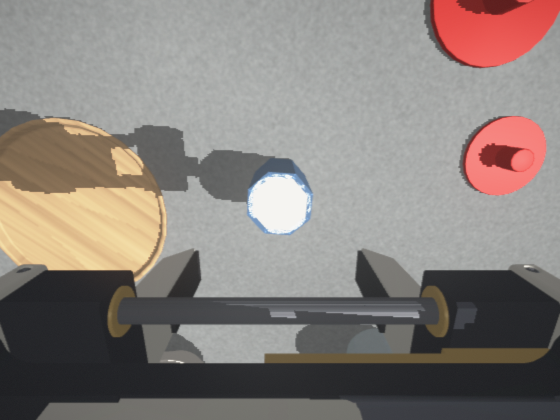

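The wrist view shows the cup foot at (280,203), the tray at left (75,205) and the small lid at (505,155). The cup is centred at (0.4935, 0.037) with flat normals at about 86° mod 45°. I'll grip it 61 mm up, with the tool tilted 45°.

```bash
python3 - <<'E'
from h import *
r=ori(-4,45); G=np.array([.4935,.037,.061]); z=r.apply([0,0,1])
print(row(G-.1*z,r,True)); print("then shift z .1/.5=.2 ")
E
```

```text
(array([ 0.127,  0.017,  0.163,  0.007, -0.249,  0.019]), array([0.4364, 0.041 , 0.1183]))
then shift z .1/.5=.2
```

>>> {"api": "jog_arm", "payload": {
  "commands": "0.127 0.017 0.163 0.007 -0.249 0.019;0.127 0.017 0.163 0.007 -0.249 0.019;0.127 0.017 0.163 0.007 -0.249 0.019;0.127 0.017 0.163 0.007 -0.249 0.019;0.127 0.017 0.163 0.007 -0.249 0.019;0.127 0.017 0.163 0.007 -0.249 0.019;0.127 0.017 0.163 0.007 -0.249 0.019;0.127 0.017 0.163 0.007 -0.249 0.019"
}}

```text
time: 2.45
tool_pos: [0.4163, 0.0135, 0.0977]
eef_rot: [0.02, 0.967, -0.103, 0.233]
contact_force: [-0.1, -0.5, -0.7]
gripper_width: 0.0917
gripper_force: 0.0
```

```bash
python3 - <<'E'
from h import *
r=ori(-4,45); G=np.array([.4935,.037,.061]); z=r.apply([0,0,1])
print(bot.get_state()["q"].round(2))
print(row(G-.1*z,r,True)); print(row(G,r,True))
E
```

```text
[ 0.01  0.25 -0.63  2.54  1.42  0.59 -0.36]
(array([-0.055,  0.049, -0.029, -0.053, -0.097,  0.031]), array([0.4364, 0.041 , 0.1183]))
(array([-0.116,  0.079,  0.159, -0.053, -0.097,  0.031]), array([0.5069, 0.0361, 0.0476]))
```

The near-base tilt runs into the elbow limit (q4 is at 2.54). I'll use sideways tilts instead, with tool y radial, and first get back up to an upright pose.

```bash
python3 - <<'E'
from h import *
s=bot.get_state();r0=R.from_quat(s["eef_rot"])
print(row(s["tool_pos"]+[0,0,.14],ori(0,0))); print(row([.5,.037,.26],ori(-45,0)));print(row([.5,.037,.26],ori(-94,0)))
E
```

```text
(array([-0.127, -0.053, -0.244, -0.067,  0.15 , -0.013]), array([0.4163, 0.0135, 0.2377]))
(array([-0.297, -0.001, -0.217, -0.004,  0.168,  0.231]), array([0.5  , 0.037, 0.26 ]))
(array([-0.297, -0.001, -0.217,  0.072,  0.168,  0.496]), array([0.5  , 0.037, 0.26 ]))
```

>>> {"api": "jog_arm", "payload": {
  "commands": "-0.127 -0.053 -0.244 -0.067 0.15 -0.013;-0.127 -0.053 -0.244 -0.067 0.15 -0.013;-0.127 -0.053 -0.244 -0.067 0.15 -0.013;-0.127 -0.053 -0.244 -0.067 0.15 -0.013;-0.297 -0.001 -0.217 -0.004 0.168 0.231;-0.297 -0.001 -0.217 -0.004 0.168 0.231;-0.297 -0.001 -0.217 -0.004 0.168 0.231;-0.297 -0.001 -0.217 -0.004 0.168 0.231;-0.297 -0.001 -0.217 -0.004 0.168 0.231"
}}

```text
time: 3.58
tool_pos: [0.5009, 0.0354, 0.2589]
eef_rot: [0.384, 0.923, -0.001, -0.002]
contact_force: [-0.1, 0.5, -0.3]
gripper_width: 0.0919
gripper_force: 0.0
```

```bash
python3 - <<'E'
from h import *
print(bot.get_state()["q"].round(2))
print(row([.5,.037,.26],ori(-94,0)))
r=ori(-94,-45); G=np.array([.4935,.037,.061]); z=r.apply([0,0,1]); print(z)
print(row(G-.1*z,r,True))
E
```

```text
[ 0.31  0.27 -0.6   1.78  0.17  1.15  0.44]
(array([ 0.004,  0.001, -0.002, -0.001, -0.   ,  0.271]), array([0.5  , 0.037, 0.26 ]))
[ 0.04932528  0.7053843  -0.70710678]
(array([-0.063, -0.093,  0.281, -0.107,  0.234,  0.256]), array([ 0.4895, -0.0201,  0.1183]))
```

>>> {"api": "jog_arm", "payload": {
  "commands": "0.004 0.001 -0.002 0 0 0.271;0.004 0.001 -0.002 0 0 0.271;0.004 0.001 -0.002 0 0 0.271;0.004 0.001 -0.002 0 0 0.271;0.004 0.001 -0.002 0 0 0.271;0.004 0.001 -0.002 0 0 0.271"
}}

```text
time: 4.32
tool_pos: [0.4989, 0.0387, 0.2602]
eef_rot: [0.729, 0.685, -0.002, -0.0]
contact_force: [-0.2, -0.6, 0.2]
gripper_width: 0.0918
gripper_force: 0.0
```

```bash
python3 - <<'E'
from h import *
print(bot.get_state()["q"].round(2))
r=ori(-94,-45); G=np.array([.4935,.037,.061]); z=r.apply([0,0,1])
print(row(G-.1*z,r,True))
E
```

```text
[ 0.19  0.24 -0.46  1.79  0.12  1.14 -0.37]
(array([-0.118, -0.011,  0.284, -0.002,  0.251,  0.002]), array([ 0.4895, -0.0201,  0.1183]))
```

>>> {"api": "jog_arm", "payload": {
  "commands": "-0.118 -0.011 0.284 -0.002 0.251 0.002;-0.118 -0.011 0.284 -0.002 0.251 0.002;-0.118 -0.011 0.284 -0.002 0.251 0.002;-0.118 -0.011 0.284 -0.002 0.251 0.002;-0.118 -0.011 0.284 -0.002 0.251 0.002;-0.118 -0.011 0.284 -0.002 0.251 0.002;-0.118 -0.011 0.284 -0.002 0.251 0.002;-0.118 -0.011 0.284 -0.002 0.251 0.002"
}}

```text
time: 5.32
tool_pos: [0.49, -0.0187, 0.1196]
eef_rot: [0.676, 0.63, 0.281, -0.26]
contact_force: [-0.7, 0.6, 0.1]
gripper_width: 0.0919
gripper_force: 0.0
```

```bash
python3 - <<'E'
from h import *
print(bot.get_state()["q"].round(2))
r=ori(-94,-45); G=np.array([.4935,.037,.061]); z=r.apply([0,0,1])
print(row(G-.1*z,r,True)); print(row(G-.03*z,r,True));print(row(G,r,True))
E
```

```text
[ 0.88  0.67 -0.62  1.93 -0.49  0.92  0.61]
(array([-0.004, -0.001, -0.   ,  0.001,  0.   ,  0.   ]), array([ 0.4895, -0.0201,  0.1183]))
(array([-0.004, -0.001,  0.14 ,  0.001,  0.   ,  0.   ]), array([0.493 , 0.0292, 0.0688]))
(array([-0.004, -0.001,  0.2  ,  0.001,  0.   ,  0.   ]), array([0.4944, 0.0504, 0.0476]))
```

>>> {"api": "jog_arm", "payload": {
  "commands": "-0.004 -0.001 0.05 0 0 0;-0.004 -0.001 0.1 0 0 0;-0.004 -0.001 0.14 0 0 0;-0.004 -0.001 0.17 0 0 0;-0.004 -0.001 0.2 0 0 0;-0.004 -0.001 0.2 0 0 0;-0.004 -0.001 0.2 0 0 0"
}}

```text
time: 6.2
tool_pos: [0.4947, 0.0484, 0.0465]
eef_rot: [0.677, 0.628, 0.281, -0.261]
contact_force: [0.8, -0.0, 0.9]
gripper_width: 0.0917
gripper_force: 0.0
```

>>> {"api": "jog_arm", "payload": {
  "commands": "0 0 0 0 0 0;0 0 0 0 0 0;0 0 0 0 0 0;0 0 0 0 0 0;0 0 0 0 0 0;0 0 0 0 0 0",
  "gripper": 1,
  "grip_force": 30
}}

```text
time: 6.95
tool_pos: [0.4945, 0.0487, 0.0465]
eef_rot: [0.677, 0.628, 0.281, -0.261]
contact_force: [0.5, -2.6, 2.5]
gripper_width: 0.06
gripper_force: 30.0
```

```bash
python3 - <<'E'
from h import *
s=bot.get_state(); print(s["q"].round(2),s["gripper_width"],s["gripper_force"])
im,d=eyes.read_camera("scene"); cv2.imwrite("pics/s2.png",cv2.resize(im[60:340,100:500],None,fx=1.9,fy=1.9)[...,::-1])
E
```

```text
[ 0.78  0.79 -0.65  2.02 -0.53  0.67  0.64] 0.05995050866978661 30.000208222627407
```

View pics/s2.png

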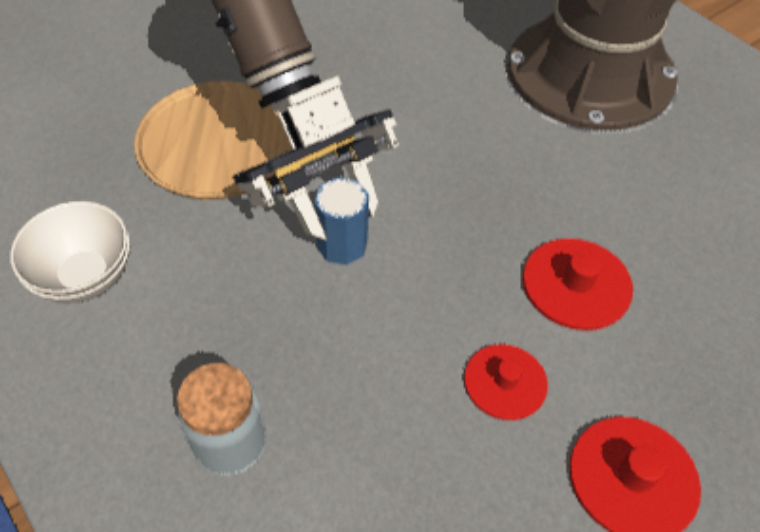

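The scene crop shows the cup, at crop (345,220), between the fingers. The width reads 60.0 mm, so it is gripped on the flats. Next: lift, swing 90°, and lay it on its flat.

```bash
python3 - <<'E'
from h import *
G=np.array([.4935,.045,.16])
print(row([.4936,.0353,.16],ori(-94,-45),True));print(row(G,ori(-94,0),True)); print(row(G,ori(-94,45),True))
E
```

```text
(array([ 0.142,  0.   , -0.141,  0.001, -0.001, -0.001]), array([0.4945, 0.0487, 0.1466]))
(array([ 0.129, -0.001, -0.139,  0.001, -0.251, -0.002]), array([0.4935, 0.045 , 0.141 ]))
(array([ 0.118, -0.001, -0.166,  0.   , -0.501, -0.002]), array([0.4926, 0.0316, 0.1466]))
```

>>> {"api": "jog_arm", "payload": {
  "commands": "0.04 0 -0.04 0 0 0;0.08 0 -0.08 0 0 0;0.142 0 -0.141 0 -0.03 0;0.14 0 -0.14 0 -0.08 0;0.135 0 -0.139 0 -0.13 0;0.132 -0.001 -0.139 0 -0.19 0;0.129 -0.001 -0.139 0 -0.25 0;0.125 -0.001 -0.143 0 -0.31 0;0.122 -0.001 -0.15 0 -0.37 0;0.12 -0.001 -0.158 0 -0.43 0"
}}

```text
time: 8.25
tool_pos: [0.4932, 0.036, 0.1455]
eef_rot: [0.706, 0.656, -0.194, 0.182]
contact_force: [-0.3, -1.1, -3.6]
gripper_width: 0.0604
gripper_force: 30.0
```

```bash
python3 - <<'E'
from h import *
s=bot.get_state(); print(s["q"].round(2),s["gripper_width"])
for z in (.16,.06,.036,.0305): print(row([.4935,.045,z],ori(-94,45),True))
E
```

```text
[-0.4   0.48 -0.15  1.89  0.55  1.18 -0.94] 0.06038502409120277
(array([-0.009, -0.001,  0.003,  0.   , -0.078, -0.002]), array([0.4926, 0.0316, 0.1466]))
(array([ 0.094, -0.001,  0.174,  0.   , -0.078, -0.002]), array([0.4926, 0.0316, 0.0466]))
(array([ 0.118, -0.001,  0.216,  0.   , -0.078, -0.002]), array([0.4926, 0.0316, 0.0226]))
(array([ 0.124, -0.001,  0.225,  0.   , -0.078, -0.002]), array([0.4926, 0.0316, 0.0171]))
```

>>> {"api": "jog_arm", "payload": {
  "commands": "-0.009 -0.001 0.003 0 -0.072 -0.002;-0.009 -0.001 0.003 0 -0.072 -0.002;0.04 -0.001 0.09 0 -0.072 -0.002;0.094 -0.001 0.174 0 -0.072 -0.002;0.107 -0.001 0.196 0 -0.072 -0.002;0.118 -0.001 0.216 0 -0.072 -0.002;0.118 -0.001 0.216 0 -0.072 -0.002"
}}

```text
time: 9.12
tool_pos: [0.4924, 0.0309, 0.0223]
eef_rot: [0.679, 0.634, -0.272, 0.252]
contact_force: [0.2, -0.5, -2.1]
gripper_width: 0.0596
gripper_force: 30.0
```

```bash
python3 - <<'E'
from h import *
s=bot.get_state(); print(s["q"].round(2),s["gripper_width"],s["moment"].round(2))
for z in (.0305,.029): print(row([.4935,.045,z],ori(-94,45),True))
im,d=eyes.read_camera("scene"); cv2.imwrite("pics/s3.png",cv2.resize(im[120:260,180:400],None,fx=3.4,fy=3.4)[...,::-1])
W=world("scene",d); hsv=cv2.cvtColor(im,cv2.COLOR_RGB2HSV); m=(hsv[...,0]>95)&(hsv[...,0]<125)&(hsv[...,1]>100)&(abs(W[...,0]-.5)<.1)&(abs(W[...,1]-.04)<.12)&(W[...,2]>-.02)
w=W[m]; print(len(w),np.percentile(w,[1,99],0).round(4))
E
```

```text
[-0.53  0.77 -0.09  1.89  0.7   1.14 -1.21] 0.05963073451588979 [ 0.99 -0.04  0.05]
(array([ 0.008,  0.   ,  0.007, -0.001, -0.008,  0.   ]), array([0.4926, 0.0316, 0.0171]))
(array([ 0.01 ,  0.   ,  0.009, -0.001, -0.008,  0.   ]), array([0.4926, 0.0316, 0.0156]))
402 [[ 0.4689 -0.0154  0.026 ]
 [ 0.5357  0.0712  0.1001]]
```

View pics/s3.png

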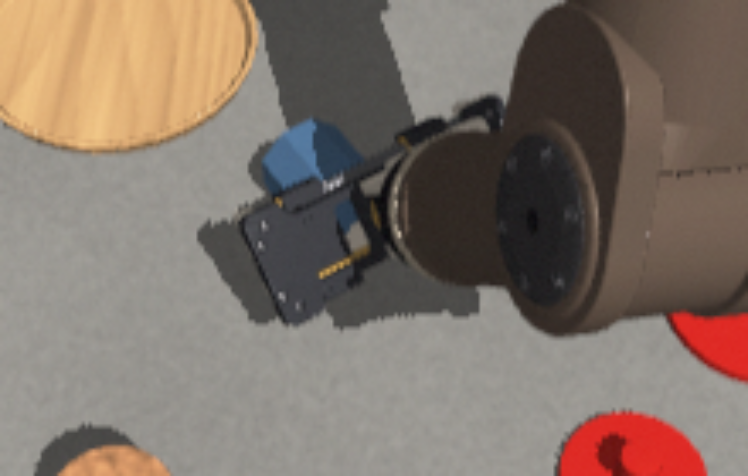

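The crop shows the cup, at (310,150), pointing at the tray, with the hand over its foot end. Before releasing I'll check whether its axis is really level.

```bash
python3 - <<'E'
from h import *
for n in("scene","top"):
    im,d=eyes.read_camera(n); W=world(n,d); hsv=cv2.cvtColor(im,cv2.COLOR_RGB2HSV)
    m=(hsv[...,0]>100)&(hsv[...,0]<120)&(hsv[...,1]>110)&(abs(W[...,0]-.5)<.06)&(abs(W[...,1]-.04)<.12)&(W[...,2]>-.02)
    m=cv2.erode(m.astype(np.uint8),np.ones((2,2)))>0
    w=W[m]; print(n,len(w))
    for y0 in np.arange(-.03,.1,.01):
        q=w[(w[:,1]>=y0)&(w[:,1]<y0+.01)]
        if len(q)>3: print(round(y0,3),len(q),"x",q[:,0].min().round(3),q[:,0].max().round(3),"z",q[:,2].min().round(3),q[:,2].max().round(3))
E
```

```text
scene 255
-0.02 7 x 0.497 0.518 z 0.044 0.059
-0.01 68 x 0.475 0.521 z 0.025 0.064
0.0 68 x 0.471 0.522 z 0.032 0.064
0.01 54 x 0.47 0.521 z 0.045 0.065
0.02 34 x 0.473 0.508 z 0.055 0.063
0.03 9 x 0.477 0.501 z 0.059 0.064
0.06 8 x 0.509 0.528 z 0.058 0.111
0.07 4 x 0.509 0.513 z 0.059 0.064
top 228
-0.02 14 x 0.476 0.51 z 0.054 0.063
-0.01 39 x 0.468 0.514 z 0.05 0.064
0.0 35 x 0.466 0.514 z 0.05 0.065
0.01 33 x 0.466 0.516 z 0.051 0.066
0.02 46 x 0.466 0.515 z 0.049 0.065
0.03 26 x 0.468 0.509 z 0.05 0.065
0.04 22 x 0.467 0.517 z 0.046 0.06
0.05 9 x 0.469 0.494 z 0.053 0.065
```

The cup is level, with its top at 64 mm and its underside about 5 mm up. Lower it, then release.

>>> {"api": "jog_arm", "payload": {
  "commands": "0.003 0 0.003 0 -0.004 0;0.006 0 0.005 0 -0.006 0;0.009 0 0.008 0 -0.006 0;0.009 0 0.008 0 -0.006 0;0.009 0 0.008 0 -0.006 0"
}}

```text
time: 9.9
tool_pos: [0.4926, 0.0316, 0.0195]
eef_rot: [0.676, 0.631, -0.279, 0.26]
contact_force: [-5.6, 7.5, 35.7]
gripper_width: 0.0598
gripper_force: 30.0
```

>>> {"api": "jog_arm", "payload": {
  "commands": "0 0 0 0 0 0;0 0 0 0 0 0;0 0 0 0 0 0;0 0 0 0 0 0;0 0 0 0 0 0",
  "gripper": 0
}}

```text
time: 10.52
tool_pos: [0.492, 0.0316, 0.0155]
eef_rot: [0.676, 0.631, -0.279, 0.258]
contact_force: [0.4, -0.7, 0.0]
gripper_width: 0.0914
gripper_force: 0.0
```

```bash
python3 - <<'E'
from h import *
s=bot.get_state(); print(s["q"].round(2),s["gripper_width"])
r=ori(-94,45); z=r.apply([0,0,1]); G=np.array([.4935,.045,.030])
print(row(G-.12*z,r,True)); 
E
```

```text
[-0.55  0.8  -0.09  1.89  0.7   1.15 -1.22] 0.0913718074972375
(array([ 0.   ,  0.   , -0.241, -0.001, -0.002,  0.001]), array([0.4985, 0.1162, 0.1014]))
```

>>> {"api": "jog_arm", "payload": {
  "commands": "0 0 -0.06 0 0 0;0 0 -0.12 0 0 0;0 0 -0.18 0 0 0;0 0 -0.24 0 0 0;0 0 -0.24 0 0 0"
}}

```text
time: 11.15
tool_pos: [0.4989, 0.1179, 0.1017]
eef_rot: [0.676, 0.632, -0.277, 0.258]
contact_force: [0.3, -0.2, -0.6]
gripper_width: 0.0919
gripper_force: 0.0
```

```bash
python3 - <<'E'
from h import *
print(row([.49,.03,.26],ori(-94,0)))
E
```

```text
(array([-0.348, -0.006, -0.102, -0.   ,  0.247,  0.001]), array([0.49, 0.03, 0.26]))
```

>>> {"api": "jog_arm", "payload": {
  "commands": "-0.348 -0.006 -0.102 0 0.247 0;-0.348 -0.006 -0.102 0 0.247 0;-0.348 -0.006 -0.102 0 0.247 0;-0.348 -0.006 -0.102 0 0.247 0;-0.348 -0.006 -0.102 0 0.247 0;-0.348 -0.006 -0.102 0 0.247 0;-0.348 -0.006 -0.102 0 0.247 0"
}}

```text
time: 12.02
tool_pos: [0.489, 0.0298, 0.2583]
eef_rot: [0.73, 0.683, -0.004, -0.001]
contact_force: [0.6, 0.5, -0.0]
gripper_width: 0.0917
gripper_force: 0.0
```

```bash
python3 - <<'E'
from h import *
s=bot.get_state(); im,d=eyes.read_camera("wrist"); cv2.imwrite("pics/w2.png",im[...,::-1])
W=world("wrist",d,st=s); print(s["q"].round(2),s["tool_pos"])
hsv=cv2.cvtColor(im,cv2.COLOR_RGB2HSV)
near=(abs(W[...,0]-.49)<.07)&(abs(W[...,1]-.03)<.1)
m=(near&(W[...,2]>.052)&(W[...,2]<.075)).astype(np.uint8)
nb,L,st,c=cv2.connectedComponentsWithStats(m); i=1+st[1:,4].argmax(); w=W[L==i]
print("top pts",len(w),np.median(w[:,2]),np.percentile(w,99,0).round(3))
m=(near&(W[...,2]>.055)); w=W[(L==i)&(W[...,2]>.058)]
(c0,sz,a)=cv2.minAreaRect((w[:,:2]*1000).astype(np.float32)); print("top flat rect",np.round(c0,1),np.round(sz,1),a)
w=W[(L==i)]; (c0,sz,a)=cv2.minAreaRect((w[:,:2]*1000).astype(np.float32)); print("z>52 rect",np.round(c0,1),np.round(sz,1),a)
m=near&(W[...,2]>.026)&(W[...,2]<.075); w=W[m];(c0,sz,a)=cv2.minAreaRect((w[:,:2]*1000).astype(np.float32)); print("z>26 rect",np.round(c0,1),np.round(sz,1),a)
E
```

```text
[ 0.01  0.21 -0.21  1.83  0.05  1.12 -0.29] [0.48901733 0.02976754 0.25829679]
top pts 2472 0.0602713244614157 [0.514 0.075 0.062]
top flat rect [492.5  29.6] [90.6 33. ] 85.59016418457031
z>52 rect [492.2  29.7] [90.6 44.9] 86.07061004638672
z>26 rect [492.2  29.7] [90.6 60.1] 85.9966049194336
```

View pics/w2.png

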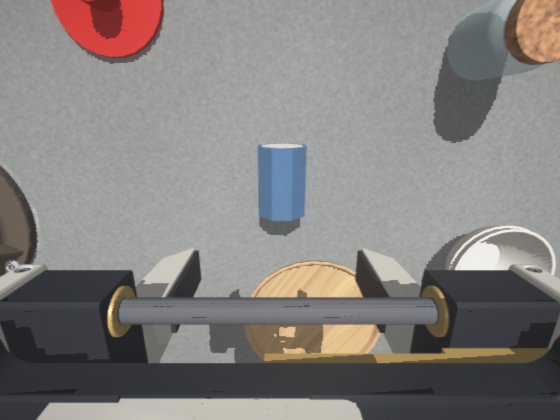

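The wrist view shows the cup lying at (282,182) with its foot edge at the top (282,146), so the foot points to +y. Its centre is at (0.492, 0.030), its axis at 86°, and its size of 90.6 × 60.1 mm matches. I'll regrasp 15 mm toward the mouth.

```bash
python3 - <<'E'
from h import *
r=ori(-94,-45); z=r.apply([0,0,1]); G=np.array([.4912,.0147,.031])
print(row(G-.1*z,r,True)); 
E
```

```text
(array([-0.143,  0.008,  0.341, -0.002,  0.251,  0.   ]), array([ 0.4872, -0.0424,  0.0883]))
```

>>> {"api": "jog_arm", "payload": {
  "commands": "-0.143 0.008 0.15 -0.002 0.05 0;-0.143 0.008 0.2 -0.002 0.1 0;-0.143 0.008 0.25 -0.002 0.16 0;-0.143 0.008 0.3 -0.002 0.22 0;-0.143 0.008 0.341 -0.002 0.251 0;-0.143 0.008 0.341 -0.002 0.251 0;-0.143 0.008 0.341 -0.002 0.251 0;-0.143 0.008 0.341 -0.002 0.251 0"
}}

```text
time: 13.08
tool_pos: [0.4889, -0.0422, 0.0912]
eef_rot: [0.675, 0.632, 0.281, -0.259]
contact_force: [1.2, 0.8, -0.1]
gripper_width: 0.0917
gripper_force: 0.0
```

```bash
python3 - <<'E'
from h import *
print(bot.get_state()["q"].round(2))
r=ori(-94,-45); z=r.apply([0,0,1]); G=np.array([.4912,.0147,.031])
print(row(G-.1*z,r,True));print(row(G,r,True)) 
E
```

```text
[ 0.71  0.67 -0.32  1.93 -0.65  0.98  0.84]
(array([-0.005, -0.003,  0.004,  0.001,  0.001,  0.002]), array([ 0.4872, -0.0424,  0.0883]))
(array([-0.004, -0.004,  0.204,  0.001,  0.001,  0.002]), array([0.4921, 0.0281, 0.0176]))
```

>>> {"api": "jog_arm", "payload": {
  "commands": "-0.004 -0.003 0.05 0 0 0.001;-0.004 -0.003 0.1 0 0 0.001;-0.004 -0.003 0.14 0 0 0.001;-0.004 -0.003 0.175 0 0 0.001;-0.004 -0.003 0.204 0 0 0.001;-0.004 -0.003 0.204 0 0 0.001;-0.004 -0.003 0.204 0 0 0.001"
}}

```text
time: 13.95
tool_pos: [0.4923, 0.0264, 0.0163]
eef_rot: [0.677, 0.629, 0.281, -0.26]
contact_force: [-0.3, -0.7, -0.2]
gripper_width: 0.0923
gripper_force: 0.0
```

>>> {"api": "jog_arm", "payload": {
  "commands": "0 0 0 0 0 0;0 0 0 0 0 0;0 0 0 0 0 0;0 0 0 0 0 0;0 0 0 0 0 0;0 0 0 0 0 0",
  "gripper": 1,
  "grip_force": 30
}}

```text
time: 14.7
tool_pos: [0.4919, 0.0266, 0.0158]
eef_rot: [0.677, 0.628, 0.281, -0.26]
contact_force: [-0.8, -2.9, 2.0]
gripper_width: 0.0599
gripper_force: 30.0
```

```bash
python3 - <<'E'
from h import *
s=bot.get_state(); print(s["q"].round(2),s["gripper_width"]); r0=R.from_quat(s["eef_rot"]); g=s["tool_pos"]-r0.apply([0,0,.019]);print("grasp",g)
# tray by circle fit of rim, top image of the start
D=np.load("pics/top0.npz"); im,d=D["im"],D["d"]; hsv=cv2.cvtColor(im,cv2.COLOR_RGB2HSV)
m=((hsv[...,0]>8)&(hsv[...,0]<25)&(hsv[...,1]>90)).astype(np.uint8); m[:,:370]=0; m[:150]=0
c=max(cv2.findContours(m,cv2.RETR_EXTERNAL,cv2.CHAIN_APPROX_NONE)[0],key=cv2.contourArea)
w=world("top",z=.012,uv=c[:,0].astype(float)); e=cv2.fitEllipse((w[:,:2]*1000).astype(np.float32)); print("tray",e)
W=world("top",d); fl=W[(np.hypot(W[...,0]-.528,W[...,1]+.213)<.08)]; print("floor z",np.median(fl[:,2]))
T=[.528,-.16,.19]
for t in (-45,0,45): print(t,row([.495,-.04,.19],ori(-94,t),True))
E
```

```text
[ 0.64  0.79 -0.39  2.02 -0.75  0.75  0.91] 0.05994426118722157
grasp [0.49091322 0.01315841 0.02920362]
tray ((527.7789916992188, -213.1623992919922), (218.35052490234375, 220.5035400390625), 158.79855346679688)
floor z 0.006150343499010447
-45 (array([ 0.153,  0.016, -0.302,  0.001, -0.   , -0.001]), array([ 0.4959, -0.0266,  0.1766]))
0 (array([ 0.126,  0.016, -0.313,  0.001, -0.25 , -0.001]), array([ 0.495, -0.04 ,  0.171]))
45 (array([ 0.115,  0.016, -0.34 ,  0.   , -0.5  , -0.002]), array([ 0.4941, -0.0534,  0.1766]))
```

>>> {"api": "jog_arm", "payload": {
  "commands": "0.04 0 -0.05 0 0 0;0.09 0.006 -0.13 0 0 0;0.14 0.012 -0.23 0 -0.03 0;0.145 0.016 -0.3 0 -0.08 0;0.14 0.016 -0.305 0 -0.13 0;0.133 0.016 -0.31 0 -0.19 0;0.126 0.016 -0.313 0 -0.25 0;0.122 0.016 -0.318 0 -0.31 0;0.119 0.016 -0.325 0 -0.37 0;0.116 0.016 -0.332 0 -0.43 0"
}}

```text
time: 15.95
tool_pos: [0.4946, -0.0494, 0.175]
eef_rot: [0.704, 0.654, -0.203, 0.191]
contact_force: [-0.4, -0.4, -4.0]
gripper_width: 0.0601
gripper_force: 30.0
```

```bash
python3 - <<'E'
from h import *
s=bot.get_state(); print(s["q"].round(2),s["gripper_width"])
for g in ([.495,-.06,.19],[.528,-.213,.19],[.528,-.213,.09],[.528,-.213,.0685]): print(row(g,ori(-94,45),True))
E
```

```text
[-0.38  0.4  -0.    1.94  0.56  1.14 -0.79] 0.060122847061532994
(array([-0.042,  0.002,  0.023,  0.   , -0.07 , -0.001]), array([ 0.4941, -0.0734,  0.1766]))
(array([-0.296,  0.091,  0.184,  0.   , -0.07 , -0.001]), array([ 0.5271, -0.2264,  0.1766]))
(array([-0.189,  0.09 ,  0.353,  0.   , -0.07 , -0.001]), array([ 0.5271, -0.2264,  0.0766]))
(array([-0.166,  0.09 ,  0.389,  0.   , -0.07 , -0.001]), array([ 0.5271, -0.2264,  0.0551]))
```

>>> {"api": "jog_arm", "payload": {
  "commands": "-0.08 0.01 0.03 0 -0.05 0;-0.15 0.05 0.09 0 -0.07 0;-0.22 0.07 0.14 0 -0.07 0;-0.296 0.091 0.184 0 -0.07 -0.001;-0.24 0.09 0.28 0 -0.07 -0.001;-0.21 0.09 0.32 0 -0.07 -0.001;-0.19 0.09 0.352 0 -0.07 -0.001;-0.19 0.09 0.352 0 -0.07 -0.001;-0.19 0.09 0.352 0 -0.07 -0.001"
}}

```text
time: 17.08
tool_pos: [0.5265, -0.227, 0.0762]
eef_rot: [0.677, 0.63, -0.279, 0.259]
contact_force: [0.2, -0.0, -2.3]
gripper_width: 0.0597
gripper_force: 30.0
```

```bash
python3 - <<'E'
from h import *
s=bot.get_state(); print(s["q"].round(2),s["gripper_width"]); r0=R.from_quat(s["eef_rot"]); print("z",r0.apply([0,0,1]),"y",r0.apply([0,1,0]))
for z in(.07,.0675,.066): print(row([.528,-.213,z],ori(-94,45),True))
for n in("scene","top"):
    im,d=eyes.read_camera(n); W=world(n,d); hsv=cv2.cvtColor(im,cv2.COLOR_RGB2HSV)
    if n=="scene": cv2.imwrite("pics/s4.png",cv2.resize(im[60:200,130:330],None,fx=3.6,fy=3.6)[...,::-1])
    m=(hsv[...,0]>100)&(hsv[...,0]<125)&(hsv[...,1]>100)&(abs(W[...,0]-.528)<.06)&(abs(W[...,1]+.213)<.06)
    w=W[m]; print(n,len(w),np.percentile(w,[1,99],0).round(4)) if len(w) else 0
E
```

```text
[-0.26  0.66  0.15  2.    0.89  0.92 -0.92] 0.059670269818647675
z [-0.05115432 -0.701344   -0.71098511] y [ 0.99742592 -0.07169696 -0.00103857]
(array([ 0.028,  0.001,  0.027, -0.001, -0.002, -0.   ]), array([ 0.5271, -0.2264,  0.0566]))
(array([ 0.032,  0.001,  0.031, -0.001, -0.002, -0.   ]), array([ 0.5271, -0.2264,  0.0541]))
(array([ 0.034,  0.001,  0.033, -0.001, -0.002, -0.   ]), array([ 0.5271, -0.2264,  0.0526]))
scene 343 [[ 0.5037 -0.2407  0.0286]
 [ 0.5589 -0.1802  0.1253]]
top 378 [[ 0.5003 -0.2416  0.0455]
 [ 0.5535 -0.1936  0.1211]]
```

View pics/s4.png

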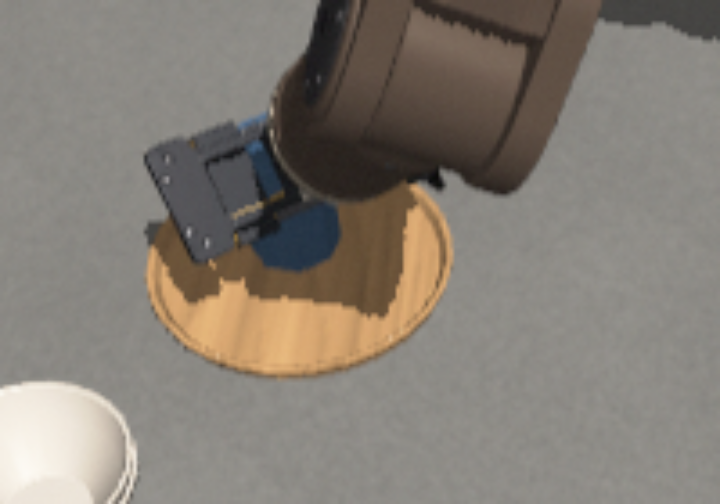

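The scene crop shows the cup's lower part, at (295,235), over the tray floor; the foot's underside is about 28 mm up and needs to reach 6 mm. Lower it gently.

>>> {"api": "jog_arm", "payload": {
  "commands": "0.012 0 0.011 0 0 0;0.02 0.001 0.02 0 -0.001 0;0.027 0.001 0.026 0 -0.002 0;0.029 0.001 0.028 0 -0.002 0;0.031 0.001 0.03 0 -0.002 0;0.032 0.001 0.031 0 -0.002 0;0.032 0.001 0.031 0 -0.002 0"
}}

```text
time: 18.05
tool_pos: [0.5263, -0.2265, 0.055]
eef_rot: [0.676, 0.629, -0.282, 0.261]
contact_force: [-7.1, 9.6, 20.4]
gripper_width: 0.0596
gripper_force: 30.0
```

>>> {"api": "jog_arm", "payload": {
  "commands": "-0.001 0 -0.001 0 0 0;-0.001 0 -0.001 0 0 0"
}}

```text
time: 18.3
tool_pos: [0.5262, -0.2264, 0.055]
eef_rot: [0.676, 0.629, -0.281, 0.261]
contact_force: [-5.4, 6.2, 12.0]
gripper_width: 0.0599
gripper_force: 30.0
```

>>> {"api": "jog_arm", "payload": {
  "commands": "0 0 0 0 0 0;0 0 0 0 0 0;0 0 0 0 0 0;0 0 0 0 0 0;0 0 0 0 0 0",
  "gripper": 0
}}

```text
time: 18.92
tool_pos: [0.5265, -0.2266, 0.0538]
eef_rot: [0.676, 0.63, -0.281, 0.26]
contact_force: [0.4, 0.6, 0.7]
gripper_width: 0.0917
gripper_force: 0.0
```

>>> {"api": "jog_arm", "payload": {
  "commands": "0 0 -0.04 0 0 0;0 0 -0.08 0 0 0;0 0 -0.14 0 0 0;0 0 -0.2 0 0 0;0 0 -0.26 0 0 0;0 0 -0.32 0 0 0;0 0 -0.36 0 0 0;0 0 -0.36 0 0 0"
}}

```text
time: 19.92
tool_pos: [0.5369, -0.0972, 0.1822]
eef_rot: [0.676, 0.631, -0.279, 0.261]
contact_force: [0.5, 0.4, -0.2]
gripper_width: 0.0916
gripper_force: 0.0
```

```bash
python3 - <<'E'
from h import *
s=bot.get_state(); print(s["q"].round(2),s["tool_pos"].round(3))
for n in("scene","top"):
    im,d=eyes.read_camera(n); W=world(n,d); hsv=cv2.cvtColor(im,cv2.COLOR_RGB2HSV)
    cv2.imwrite(f"pics/{n}5.png",im[...,::-1]); np.savez(f"pics/{n}5.npz",im=im,d=d)
    near=(abs(W[...,0]-.528)<.05)&(abs(W[...,1]+.213)<.05)&(W[...,2]<.11)&(W[...,2]>.088)
    w=W[near]; print(n,len(w),np.percentile(w,[2,98],0).round(4),np.percentile(w,[2,98],0).mean(0).round(4))
E
```

```text
[-0.43  0.53  0.07  1.86  0.71  1.24 -0.84] [ 0.537 -0.097  0.182]
scene 72 [[ 0.4983 -0.2316  0.0885]
 [ 0.5215 -0.1815  0.0967]] [ 0.5099 -0.2065  0.0926]
top 319 [[ 0.4977 -0.2417  0.0886]
 [ 0.5556 -0.1831  0.0992]] [ 0.5267 -0.2124  0.0939]
```

View pics/scene5.png

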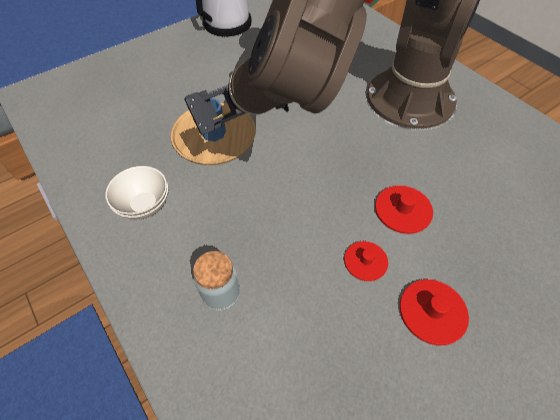

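The scene view shows the cup standing on the tray at (215,125) with the hand clear of it. The top camera gives its rim centre at (0.527, -0.212) and z of about 0.096. Next, the lid.

```bash
python3 - <<'E'
from h import *
for n in("scene","top"):
    D=np.load(f"pics/{n}5.npz"); im,d=D["im"],D["d"]; W=world(n,d); hsv=cv2.cvtColor(im,cv2.COLOR_RGB2HSV)
    near=(np.hypot(W[...,0]-.4635,W[...,1]-.3)<.058)
    m=near&((hsv[...,0]<6)|(hsv[...,0]>174))&(hsv[...,1]>150)
    c=max(cv2.findContours(m.astype(np.uint8),cv2.RETR_EXTERNAL,cv2.CHAIN_APPROX_NONE)[0],key=cv2.contourArea)
    w=world(n,z=.006,uv=c[:,0].astype(float))[:,:2]; (a,b),r=cv2.minEnclosingCircle((w*1000).astype(np.float32)); print(n,"disc",a,b,r,cv2.fitEllipse((w*1000).astype(np.float32))[:2])
    k=W[near&(W[...,2]>.026)&(W[...,2]<.04)]; print("knob",len(k),np.percentile(k,[2,98],0).mean(0).round(4),np.ptp(k,0).round(3))
print(row([.4635,.299,.19],ori(-90,0)))
s=bot.get_state()
E
```

```text
scene disc 464.0493469238281 302.43359375 46.12566375732422 ((464.383544921875, 302.658935546875), (89.52301025390625, 89.906494140625))
knob 119 [0.463  0.302  0.0299] [0.024 0.025 0.008]
top disc 461.74554443359375 298.9414367675781 44.881919860839844 ((461.4064025878906, 300.6250305175781), (82.35420989990234, 88.26000213623047))
knob 117 [0.4616 0.3007 0.0317] [0.023 0.025 0.011]
(array([ 0.542, -0.201, -0.567, -0.01 ,  0.25 , -0.021]), array([0.4635, 0.299 , 0.19  ]))
```

>>> {"api": "jog_arm", "payload": {
  "commands": "0 0 -0.1 0 0.05 0;0.542 -0.201 -0.567 -0.01 0.25 -0.021;0.542 -0.201 -0.567 -0.01 0.25 -0.021;0.542 -0.201 -0.567 -0.01 0.25 -0.021;0.542 -0.201 -0.567 -0.01 0.25 -0.021;0.542 -0.201 -0.567 -0.01 0.25 -0.021;0.542 -0.201 -0.567 -0.01 0.25 -0.021;0.542 -0.201 -0.567 -0.01 0.25 -0.021;0.542 -0.201 -0.567 -0.01 0.25 -0.021;0.542 -0.201 -0.567 -0.01 0.25 -0.021"
}}

```text
time: 21.28
tool_pos: [0.4645, 0.2968, 0.1895]
eef_rot: [0.708, 0.706, -0.0, 0.001]
contact_force: [-0.3, 0.5, 0.0]
gripper_width: 0.0923
gripper_force: 0.0
```

```bash
python3 - <<'E'
from h import *
s=bot.get_state(); im,d=eyes.read_camera("wrist"); print(s["q"].round(2))
W=world("wrist",d,st=s)
k=W[(np.hypot(W[...,0]-.463,W[...,1]-.3)<.04)&(W[...,2]>.027)&(W[...,2]<.04)]; k=np.percentile(k,[1,99],0); print("knob",k.mean(0).round(4),np.ptp(k,0).round(4))
dd=W[(np.hypot(W[...,0]-.463,W[...,1]-.3)<.06)&(W[...,2]>.0045)&(W[...,2]<.04)]; q=np.percentile(dd,[.3,99.7],0); print("disc",q.mean(0).round(4),np.ptp(q,0).round(4))
g=[.463,.3015]
print(row(g+[.06],ori(-90,0))); print(row(g+[.012],ori(-90,0)))
E
```

```text
[-0.49  0.37 -0.23  1.79  0.1   1.   -0.77]
knob [0.4619 0.302  0.0311] [0.0238 0.0241 0.0064]
disc [0.4618 0.302  0.0195] [0.0887 0.0885 0.0292]
(array([ 0.009, -0.004,  0.259,  0.001,  0.   , -0.001]), array([0.463 , 0.3015, 0.06  ]))
(array([ 0.009, -0.004,  0.355,  0.001,  0.   , -0.001]), array([0.463 , 0.3015, 0.012 ]))
```

>>> {"api": "jog_arm", "payload": {
  "commands": "0.01 -0.005 0.1 0 0 0;0.01 -0.005 0.2 0 0 0;0.01 -0.005 0.27 0 0 0;0.01 -0.005 0.31 0 0 0;0.01 -0.005 0.34 0 0 0;0.01 -0.005 0.355 0 0 0;0.01 -0.005 0.355 0 0 0"
}}

```text
time: 22.2
tool_pos: [0.4619, 0.3036, 0.0124]
eef_rot: [0.708, 0.707, 0.0, 0.001]
contact_force: [-0.3, -1.4, 0.2]
gripper_width: 0.0916
gripper_force: 0.0
```

>>> {"api": "jog_arm", "payload": {
  "commands": "0 0 0 0 0 0;0 0 0 0 0 0;0 0 0 0 0 0;0 0 0 0 0 0;0 0 0 0 0 0;0 0 0 0 0 0;0 0 0 0 0 0;0 0 0 0 0 0",
  "gripper": 1,
  "grip_force": 20
}}

```text
time: 23.2
tool_pos: [0.4617, 0.3038, 0.0123]
eef_rot: [0.707, 0.707, 0.0, 0.001]
contact_force: [0.2, 0.4, -0.0]
gripper_width: 0.0255
gripper_force: 20.0
```

>>> {"api": "jog_arm", "payload": {
  "commands": "0 0 -0.04 0 0 0;0 0 -0.1 0 0 0;0 0 -0.2 0 0 0;0 0 -0.3 0 0 0;0 0 -0.4 0 0 0;0 0 -0.4 0 0 0"
}}

```text
time: 23.95
tool_pos: [0.4631, 0.3054, 0.2164]
eef_rot: [0.707, 0.707, 0.004, 0.001]
contact_force: [0.5, 0.1, -0.5]
gripper_width: 0.0252
gripper_force: 20.0
```

```bash
python3 - <<'E'
from h import *
s=bot.get_state(); print(s["q"].round(2),s["gripper_width"],s["tool_pos"].round(4),R.from_quat(s["eef_rot"]).apply([0,0,1]).round(3))
for n in("top","scene"):
    im,d=eyes.read_camera(n); W=world(n,d); hsv=cv2.cvtColor(im,cv2.COLOR_RGB2HSV)
    if n=="top":
        near=(abs(W[...,0]-.528)<.05)&(abs(W[...,1]+.213)<.05)&(W[...,2]<.11)&(W[...,2]>.088)
        (a,b),r=cv2.minEnclosingCircle((W[near][:,:2]*1000).astype(np.float32)); q=np.percentile(W[near],[1,99],0);print("cup rim",a,b,r,q.mean(0).round(4),np.ptp(q,0).round(4), np.median(W[near][:,2]))
    near=(np.hypot(W[...,0]-.463,W[...,1]-.3)<.07)&(W[...,2]>.1)&((hsv[...,0]<6)|(hsv[...,0]>174))&(hsv[...,1]>150)
    w=W[near];
    if len(w)>30:
        A=np.c_[w[:,:2],np.ones(len(w))]; q=np.percentile(w,[1,99],0); print(n,"lid",len(w),q.mean(0).round(4),np.ptp(q,0).round(4),"low z",np.percentile(w[:,2],10).round(4))
print(row([.527,-.213,.25],ori(-90,0)))
E
```

```text
[-0.5   0.34 -0.24  1.75  0.09  1.05 -0.77] 0.025238669386982923 [0.4631 0.3054 0.2164] [ 0.008  0.004 -1.   ]
cup rim 526.611572265625 -212.5023956298828 32.42870330810547 [ 0.5266 -0.2124  0.0942] [0.058  0.0594 0.011 ] 0.0957158753257839
top lid 700 [0.4639 0.2781 0.2616] [0.0719 0.0384 0.1099] low z 0.2079
scene lid 812 [0.4656 0.3219 0.2127] [0.0848 0.0503 0.0204] low z 0.2052
(array([-1.033e+00,  1.320e-01, -7.500e-02,  1.000e-03,  0.000e+00,
       -0.000e+00]), array([ 0.527, -0.213,  0.25 ]))
```

The lid is held by the knob (25 mm opening) and level. The cup rim is centred at (0.5266, -0.2125). Carry the lid over.

>>> {"api": "jog_arm", "payload": {
  "commands": "-0.1 0.02 -0.03 0 0 0;-0.2 0.03 -0.05 0 0 0;-0.3 0.05 -0.05 0 0 0;-0.4 0.06 -0.05 0 0 0;-0.5 0.08 -0.05 0 0 0;-0.6 0.09 -0.05 0 0 0;-0.7 0.1 -0.05 0 0 0;-0.8 0.11 -0.05 0 0 0;-0.9 0.12 -0.05 0 0 0;-0.97 0.125 -0.05 0 0 0"
}}

```text
time: 25.3
tool_pos: [0.5222, -0.1838, 0.2355]
eef_rot: [0.708, 0.706, -0.001, -0.0]
contact_force: [-0.2, 0.2, -1.6]
gripper_width: 0.0255
gripper_force: 20.0
```

```bash
python3 - <<'E'
from h import *
s=bot.get_state(); print(s["q"].round(2),s["gripper_width"])
for z in(.24,.13,.1125,.109): print(row([.5266,-.2106,z],ori(-90,0)))
E
```

```text
[ 0.24  0.31  0.    1.74 -0.    1.09  0.24] 0.025473230781316695
(array([-0.054,  0.009, -0.009, -0.001,  0.   , -0.001]), array([ 0.5266, -0.2106,  0.24  ]))
(array([-0.054,  0.009,  0.211, -0.001,  0.   , -0.001]), array([ 0.5266, -0.2106,  0.13  ]))
(array([-0.054,  0.009,  0.246, -0.001,  0.   , -0.001]), array([ 0.5266, -0.2106,  0.1125]))
(array([-0.054,  0.009,  0.253, -0.001,  0.   , -0.001]), array([ 0.5266, -0.2106,  0.109 ]))
```

>>> {"api": "jog_arm", "payload": {
  "commands": "-0.03 0.005 0 0 0 0;-0.054 0.009 0 0 0 0;-0.054 0.009 0 0 0 0;-0.054 0.009 0.1 0 0 0;-0.054 0.009 0.17 0 0 0;-0.054 0.009 0.21 0 0 0;-0.054 0.009 0.21 0 0 0;-0.054 0.009 0.21 0 0 0"
}}

```text
time: 26.3
tool_pos: [0.5289, -0.2075, 0.1336]
eef_rot: [0.707, 0.707, 0.001, 0.001]
contact_force: [0.7, 0.2, -0.9]
gripper_width: 0.0252
gripper_force: 20.0
```

```bash
python3 - <<'E'
from h import *
s=bot.get_state(); print(R.from_quat(s["eef_rot"]).apply([0,0,1]).round(4))
im,d=eyes.read_camera("scene"); W=world("scene",d); hsv=cv2.cvtColor(im,cv2.COLOR_RGB2HSV)
red=((hsv[...,0]<6)|(hsv[...,0]>174))&(hsv[...,1]>150)&(np.hypot(W[...,0]-.527,W[...,1]+.212)<.07)
w=W[red]; print(len(w),np.percentile(w,[1,99],0).round(4))
cv2.imwrite("pics/s6.png",cv2.resize(im[60:200,130:330],None,fx=3.6,fy=3.6)[...,::-1])
for z in(.1125,.109,.1083): print(row([.5266,-.2106,z],ori(-90,0)))
E
```

```text
[ 3.e-03 -3.e-04 -1.e+00]
657 [[ 0.4871 -0.2403  0.0646]
 [ 0.5741 -0.1645  0.1538]]
(array([-0.005, -0.005,  0.043,  0.001,  0.   ,  0.   ]), array([ 0.5266, -0.2106,  0.1125]))
(array([-0.005, -0.005,  0.05 ,  0.001,  0.   ,  0.   ]), array([ 0.5266, -0.2106,  0.109 ]))
(array([-0.005, -0.005,  0.051,  0.001,  0.   ,  0.   ]), array([ 0.5266, -0.2106,  0.1083]))
```

View pics/s6.png

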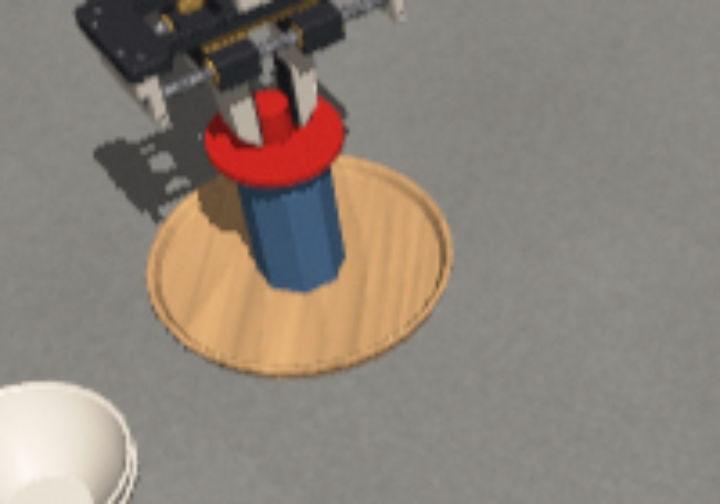

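The crop shows the lid, at (275,140), level and centred over the upright cup at (295,235) on the tray. Lower it and check for contact.

>>> {"api": "jog_arm", "payload": {
  "commands": "-0.005 -0.004 0.015 0 0 0;-0.005 -0.004 0.03 0 0 0;-0.005 -0.004 0.04 0 0 0;-0.005 -0.004 0.045 0 0 0;-0.005 -0.004 0.048 0 0 0;-0.005 -0.004 0.05 0 0 0;-0.005 -0.004 0.05 0 0 0"
}}

```text
time: 27.22
tool_pos: [0.5263, -0.2108, 0.1083]
eef_rot: [0.707, 0.707, 0.001, 0.001]
contact_force: [-2.3, 1.2, 6.2]
gripper_width: 0.0253
gripper_force: 20.0
```

>>> {"api": "jog_arm", "payload": {
  "commands": "0 0 0 0 0 0;0 0 0 0 0 0;0 0 0 0 0 0;0 0 0 0 0 0;0 0 0 0 0 0",
  "gripper": 0
}}

```text
time: 27.85
tool_pos: [0.5261, -0.2108, 0.1075]
eef_rot: [0.707, 0.707, 0.0, 0.001]
contact_force: [0.5, 0.5, 0.3]
gripper_width: 0.0707
gripper_force: 0.0
```

>>> {"api": "jog_arm", "payload": {
  "commands": "0 0 -0.03 0 0 0;0 0 -0.06 0 0 0;0 0 -0.12 0 0 0;0.05 0 -0.2 0 0 0;0.15 0 -0.27 0 0 0;0.25 0 -0.3 0 0 0;0.35 0 -0.3 0 0 0;0.45 0 -0.3 0 0 0;0.45 0 -0.3 0 0 0"
}}

```text
time: 28.98
tool_pos: [0.526, 0.0192, 0.259]
eef_rot: [0.705, 0.709, 0.002, 0.001]
contact_force: [0.4, -1.1, -0.0]
gripper_width: 0.0917
gripper_force: 0.0
```

```bash
python3 - <<'E'
from h import *
s=bot.get_state(); print(s["gripper_width"],s["tool_pos"].round(3))
for n in("top","scene"):
    im,d=eyes.read_camera(n); W=world(n,d); hsv=cv2.cvtColor(im,cv2.COLOR_RGB2HSV)
    red=((hsv[...,0]<6)|(hsv[...,0]>174))&(hsv[...,1]>150)&(np.hypot(W[...,0]-.527,W[...,1]+.212)<.07)
    disc=W[red&(W[...,2]>.095)&(W[...,2]<.108)]; kn=W[red&(W[...,2]>.122)]
    c=np.linalg.lstsq(np.c_[disc[:,:2],np.ones(len(disc))],disc[:,2],rcond=None)[0]; q=np.percentile(W[red],[1,99],0)
    print(n,"lid",q.mean(0).round(4),np.ptp(q,0).round(4),"disc z",np.median(disc[:,2]).round(4),"slope",c[:2].round(3),"knob",kn.mean(0).round(4))
    if n=="scene":
        cv2.imwrite("pics/s7.png",cv2.resize(im[60:230,90:330],None,fx=3.2,fy=3.2)[...,::-1])
        b=W[(hsv[...,0]>100)&(hsv[...,0]<125)&(hsv[...,1]>100)&(np.hypot(W[...,0]-.527,W[...,1]+.212)<.06)]; print("cup side",np.percentile(b,[1,99],0).round(4))
E
```

```text
0.09166538663597236 [0.526 0.019 0.259]Traceback (most recent call last):
  File "<stdin>", line 7, in <module>
    return _quantile_unchecked(
        a, q, axis, out, overwrite_input, method, keepdims, weights)
    return _ureduce(a,
                    func=_quantile_ureduce_func,
    ...<5 lines>...
                    overwrite_input=overwrite_input,
                    method=method)
    r = func(a, **kwargs)
    result = _quantile(arr,
                       quantiles=q,
    ...<2 lines>...
                       out=out,
                       weights=wgt)
    slices_having_nans = np.isnan(arr[-1, ...])
                                  ~~~^^^^^^^^^
IndexError: index -1 is out of bounds for axis 0 with size 0
```

```bash
python3 - <<'E'
from h import *
for n in("top","scene"):
    im,d=eyes.read_camera(n); W=world(n,d); hsv=cv2.cvtColor(im,cv2.COLOR_RGB2HSV)
    near=np.hypot(W[...,0]-.527,W[...,1]+.212)<.06
    red=((hsv[...,0]<6)|(hsv[...,0]>174))&(hsv[...,1]>150)
    nb,L,st,c=cv2.connectedComponentsWithStats(red.astype(np.uint8)); print(n,[(c[i].round(),st[i,4]) for i in range(1,nb) if st[i,4]>100])
    w=W[near&(W[...,2]>.09)]; print(" near z>90mm:",len(w),np.percentile(w,[1,50,99],0).round(3).tolist() if len(w) else "")
    w=W[red&near]
    if len(w)<50: continue
    disc=w[(w[:,2]>.095)&(w[:,2]<.108)]; kn=w[w[:,2]>.122]
    k=np.linalg.lstsq(np.c_[disc[:,:2],np.ones(len(disc))],disc[:,2],rcond=None)[0]; q=np.percentile(w,[1,99],0)
    print(" lid",q.mean(0).round(4),np.ptp(q,0).round(4),"disc z",np.median(disc[:,2]).round(4),"slope",k[:2].round(3),"knob",kn.mean(0).round(4))
E
```

```text
top [(array([120., 259.]), np.int32(2781)), (array([212., 322.]), np.int32(2866))]
 near z>90mm: 0 
scene [(array([206., 106.]), np.int32(665)), (array([404., 209.]), np.int32(2152)), (array([434., 312.]), np.int32(3486))]
 near z>90mm: 673 [[0.502, -0.256, 0.096], [0.536, -0.203, 0.101], [0.571, -0.168, 0.129]]
 lid [ 0.5377 -0.211   0.1052] [0.0669 0.0865 0.0471] disc z 0.1012 slope [-0.011 -0.007] knob [ 0.5282 -0.2097  0.1268]
```

```bash
python3 -c "
from plant import bot
print(bot.hand_in())"
```

```text
the job is handed in; nothing more can be done
None
```

The blue cup is mouth-up near the tray's centre with the small red lid flat on it, knob up, and the gripper is open and clear. I handed the job in at about 29 s and got no verdict back; the last scene-camera reading put the lid about 3 mm off the cup's axis, with the arm blocking the top camera.

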